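Find the microscope stage pad that stops high

TASK

One of the five sprung pads on the microscope stage has packing that is too thick, so it stops 3 mm higher than the others. Take the brass weight by its stem and press its foot gently onto the middle of every pad in turn, down to the stop, starting with the pad beside the red dot and going round clockwise as seen from above, never pushing harder than 20 N. Then leave the weight standing upright, let go, on the middle of the pad that stopped high, and leave the lens, slide box and jar where they are.

Things in the scene. Friction and masses are not known exactly. Their poses are not given: they have to be found in the camera images.
- stage: Black square microscope stage plate fixed to the bench, 180 x 180 mm, 24 mm high. Origin: centre of its underside, on the bench; z up. Five round white sprung pads, 33 mm diameter, stand in wells on a ring of 50 mm radius about its centre, neighbours 59 mm apart, tops 34 mm above the bench when free (10 mm above the plate). A 16 mm red dot lies on the plate at (-78, 0) mm beside pad 1
- weight: Brass test weight, about 0.53 kg, standing upright on a cork rest. Origin: centre of its flat underside; z up along its axis. Foot: 44 mm diameter, 30 mm high; above it a plain stem of 22 mm diameter from 30 to 72 mm, by which it is taken from above. Left standing on a pad, it presses the pad down to its stop by its own weight
- rest: Fixed square cork rest on the bench, 90 x 90 mm, 8 mm thick; the weight starts on its middle. Origin: centre of its underside
- objective: Bystander: loose steel objective lens with a yellow band, standing upright, 31 mm diameter, 46 mm high; origin: centre of its underside
- slidebox: Bystander: loose blue and white slide box lying flat, 87 x 102 x 26 mm; origin: centre of its underside
- jar: Bystander: small loose specimen jar with a white cap, 40 mm diameter, 55 mm high; origin: centre of its underside
- pad1 (a point): Top centre of pad 1 when free, at (-50, 0) mm in the stage's frame (does not move with the pad); beside the red dot. Every pad goes straight down on a spring (1.5 N starts it, plus 0.4 N per mm) to a stop: after 6 mm on the four good pads, 3 mm on the faulty one. At the stop its resilient face still gives 1 mm per 8 N. Free, all five look alike
- pad2 (a point): Top centre of pad 2 when free, at (-15.5, 47.6) mm in the stage's frame (does not move with the pad); the next pad clockwise, seen from above, after pad 1
- pad3 (a point): Top centre of pad 3 when free, at (40.5, 29.4) mm in the stage's frame (does not move with the pad); the next pad clockwise, seen from above, after pad 2
- pad4 (a point): Top centre of pad 4 when free, at (40.5, -29.4) mm in the stage's frame (does not move with the pad); the next pad clockwise, seen from above, after pad 3
- pad5 (a point): Top centre of pad 5 when free, at (-15.5, -47.6) mm in the stage's frame (does not move with the pad); the next pad clockwise, seen from above, after pad 4

How it is judged:
By the outcome, as a careful person would: the job done as asked, in the order asked, and still so for the second after the job is handed in, with the robot touching nothing.
It also fails if it takes over 72 s, if anything falls off the work surface, if the arm or the gripper's body presses on something with over 40 N, if the wrist force passes 120 N, or if a joint passes its speed limit or range.

ROBOT

A 7-joint arm with a two-finger parallel gripper is mounted at the origin on the work surface. World frame = base frame: x ahead of the robot, y to its left, z up, the work surface at z = 0. Lengths are in m, angles in rad, forces in N, time in s.
With the tool pointing down it reaches from about 0.425 to 0.875 m from the base axis. Payload 8.4 kg.
Tool frame: the origin (TCP) lies between the finger pads; the fingertips stand 17 mm ahead of it and the grasp point (between the pads) lies 2 mm behind it; z points along the fingers, y is the line along which they close (so a half turn about z gives the same grasp; the last joint's range is limited). The gripper opens to 87 mm and grips with 3 to 60 N. Pads are 19 mm wide; open, the fingers measure 117 mm over their backs; the gripper's body (75 mm by 190 mm) begins 51 mm behind the grasp point.
Start: joints at [1.164, 0.333, 0.04, 1.465, -0.013, 1.343, -0.059], TCP at [0.197, -0.619, 0.201] pointing down, gripper open.
Joint ranges: [-2.58, 2.58], [-0.38, 2.09], [-1.3, 1.39], [0.25, 2.4], [-1.5, 4.64], [0.08, 2.09], [-2.65, 2.65]. Speed limits (rad/s): [2.22, 2.22, 2.79, 2.79, 3.14, 3.14, 3.14].

INTERFACE

Orientations are given as a unit quaternion [w, x, y, z].
In Python, from rig import bot gives the robot as it stands.
- The arm moves only by the tool play_rows, never from a script. Its argument "steps" is a list of rows, each a list of 7 numbers: the shift along the tool's x, y, z in mm, then the turn, a rotation vector about the tool's x, y, z in units of 5 degrees (1.0 is 5 degrees), then the finger opening in mm, from 0 to 87. In form: [[x, y, z, ax, ay, az, grip], ...]. A call has 1 to 12 rows; each row is the pose to reach, as a shift and turn from the pose commanded when the call began, along the tool's axes at that moment; what a row does not reach only later rows make up. A row lasts 1/12 s, in which the tool goes at most 41.7 mm and 7.16 degrees, less where a joint would pass 70% of its speed; a pose out of reach is approached as far as the arm can. A call with a gripper value outside its range is refused whole. The fingers move at their own pace and stop on an object; the grip force is fixed at half the most. Time passes only in rows, so rows that repeat a pose let the fingers close. It gives the time, the measured TCP pose, the force, the opening and the grip force at its end, in the units of the state.
- bot.sense(): the state, without advancing time (a new reading comes with each control period).
- bot.get_image(name): name is "side" or "top" or "wrist"; returns the picture (384x512x3 uint8, blue, green, red); there is no depth.
- bot.get_calibration(name): a dict with "K" (3x3 intrinsics, pixels), "D" ([k1, k2, p1, p2, k3] as OpenCV has them; the pictures are not rectified), "extrinsics" (4x4, takes a point from world to camera coordinates). Camera axes: x right, y down, z forward; pixel columns grow to the right and rows downward; lengths in m; the calibration is good to about 2 mm. A picture is of the moment at which its call begins: read the wrist's pose just before it. get_calibration takes no time and is no camera call; for the wrist camera it gives the pose at the moment of the call.
- bot.close_job(): hands the job in; it is judged then, once.
The state is a dict: "t": time; "joints": joint angles; "joint_velocities": joint speeds; "joint_efforts": joint torques, N m; "tcp_pos": TCP position; "eef_rot": TCP orientation; "force": force on the tool from outside, world axes, zero at the start; "wrist_torque": the same for the moment, N m; "gripper_width": opening from 0.0 (shut) to 1.0 (fully open); "grip_force": force on a finger pad.
Only numpy, scipy, OpenCV 4.12 (cv2) and the standard library are available. Lean on these libraries where they do the work, as an engineer would, in place of code of your own. Each camera call takes 0.05 s, during which the arm holds its last target. There are 200 camera calls.

## Working session

There is one attempt and no reset: what is moved stays moved. The work goes in short steps, Python scripts to look and compute and a tool call to move; the robot and the scene stay as the last step left them, time stands still between calls to the robot, and variables do not carry over. Pictures are saved under pics/ and viewed, at most 10 in all, crops included, and the job is handed in when it is done.

Besides the shell and the picture viewer there is one more tool, called after "Call:" by a JSON object that holds its "fn" and its "kwargs", one argument or row to a line. play_rows: Moves the arm, as the interface text tells. Its arguments: {"type":"object","properties":{"steps":{"type":"array"}},"required":["steps"]}

```bash
mkdir -p pics
python3 - <<'E'
from rig import bot
import cv2,numpy as np
s=bot.sense();print({k:np.round(v,3).tolist() for k,v in s.items()})
for n in["side","top"]:
    cv2.imwrite(f"pics/{n}0.png",bot.get_image(n))
    c=bot.get_calibration(n);print(n,np.round(c["K"],1).tolist(),np.round(c["D"],3),np.round(c["extrinsics"],3).tolist())
E
```

```text
{'t': 0.0, 'joints': [1.164, 0.334, 0.04, 1.466, -0.013, 1.343, -0.058], 'joint_velocities': [0.001, 0.001, 0.0, 0.001, -0.001, 0.002, 0.001], 'joint_efforts': [-0.0, -65.636, 1.335, -40.381, -0.06, 0.045, 0.0], 'tcp_pos': [0.197, -0.619, 0.2], 'eef_rot': [-0.001, 0.988, 0.153, -0.0], 'force': [0.939, -0.138, 0.363], 'wrist_torque': [-0.016, -0.014, -0.053], 'grip_force': 0.0, 'gripper_width': 0.999}
side [[349.2, 0.0, 257.0], [0.0, 349.2, 189.6], [0.0, 0.0, 1.0]] [0.004 0.    0.    0.    0.   ] [[-0.981, -0.195, 0.006, 0.54], [-0.132, 0.641, -0.756, 0.15], [0.144, -0.742, -0.654, 0.805], [0.0, 0.0, 0.0, 1.0]]
top [[451.7, 0.0, 258.0], [0.0, 451.7, 189.1], [0.0, 0.0, 1.0]] [-0.087  0.     0.     0.     0.   ] [[0.01, -1.0, 0.011, -0.064], [-0.994, -0.011, -0.113, 0.565], [0.113, -0.01, -0.994, 1.254], [0.0, 0.0, 0.0, 1.0]]
```

View pics/top0.png

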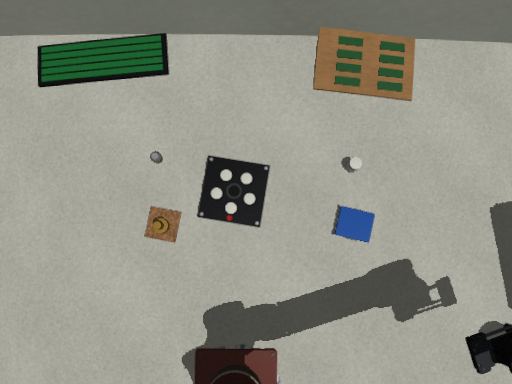

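View pics/side0.png

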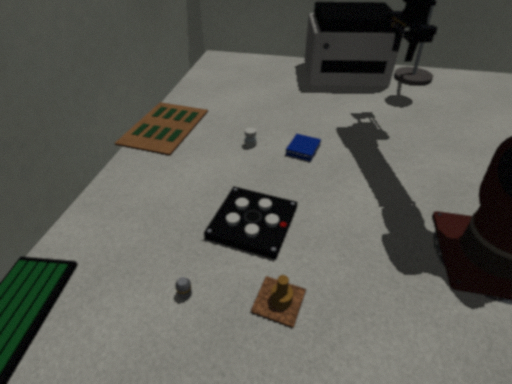

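The top view shows the stage at (234,191), with the red dot at (229,218) next to pad 1 at (231,208). The weight is on its rest at (161,226), the lens at (155,157), the jar at (355,163) and the slide box at (354,224). The side view shows the same layout.

```bash
cat > h.py <<'E'
from rig import bot
import cv2,numpy as np
def ray(c,px,z):
    u=cv2.undistortPoints(np.float64([[px]]),np.array(c["K"]),np.array(c["D"]))[0,0]
    E=np.array(c["extrinsics"]);R=E[:3,:3];o=-R.T@E[:3,3];d=R.T@np.array([u[0],u[1],1]);return o+d*(z-o[2])/d[2]
def blobs(mask,lo,hi):
    n,l,s,ce=cv2.connectedComponentsWithStats(mask.astype(np.uint8));return [(ce[i],s[i,4]) for i in range(1,n) if lo<s[i,4]<hi]
P=np.array([[-50,0],[-15.5,47.6],[40.5,29.4],[40.5,-29.4],[-15.5,-47.6]])/1000
def fit(W):
    # W: measured pad xy in pad order -> centre, yaw, residuals
    W=np.array(W);m=W.mean(0);a=(P-P.mean(0));b=W-m
    th=np.arctan2((a[:,0]*b[:,1]-a[:,1]*b[:,0]).sum(),(a*b).sum())
    R=np.array([[np.cos(th),-np.sin(th)],[np.sin(th),np.cos(th)]]);c=m-R@P.mean(0)
    return c,th,(W-(P@R.T+c))*1000,P@R.T+c
E
python3 - <<'E'
from h import *
def order(B,red):
    B=np.array(B)
    m=B.mean(0);i=np.argmin(np.linalg.norm(B-red,axis=1))
    a=np.arctan2(B[:,1]-m[1],B[:,0]-m[0]);return B[np.argsort((a[i]-a+1e-6)%(2*np.pi))]
for n,x0,x1,y0,y1 in[("top",200,268,160,225),("side",212,292,190,250)]:
    im=cv2.imread(f"pics/{n}0.png");c=bot.get_calibration(n)
    g=np.zeros(im.shape[:2],bool);g[y0:y1,x0:x1]=1
    m=(im.min(2)>110)&g
    bl=[(b,a) for b,a in blobs(m,50,400)]
    rd=[(b,a) for b,a in blobs((im[...,2]>90)&(im[...,1]<60)&g,5,200)]
    print(n,[(np.round(b,1).tolist(),a) for b,a in bl],rd)
    if len(bl)==5:
        W=order([ray(c,b,.034)[:2] for b,a in bl],ray(c,rd[0][0],.024)[:2]);print([np.round(q,4).tolist() for q in fit(W)])
c=bot.get_calibration("top")
print("stemtop",ray(c,(158.5,226),.08),"rest",ray(c,(163,224.5),.008))
c=bot.get_calibration("side")
print("stemtop",ray(c,(283,279),.08),"rest",ray(c,(279,301),.008))
E
python3 -c "
import cv2
a=cv2.imread('pics/top0.png')[195:255,130:195];b=cv2.imread('pics/side0.png')[262:332,240:315]
cv2.imwrite('pics/c.png',cv2.hconcat([cv2.resize(a,(390,400)),cv2.resize(b,(400,400))]))"
```

```text
top [([201.8, 172.8], np.int32(136)), ([257.3, 161.2], np.int32(78)), ([225.8, 174.7], np.int32(109)), ([246.1, 178.1], np.int32(101)), ([264.9, 208.9], np.int32(179)), ([216.2, 192.8], np.int32(104)), ([249.1, 198.3], np.int32(109)), ([230.6, 207.6], np.int32(111)), ([214.5, 222.0], np.int32(168))] [(array([228.78571429, 217.5       ]), np.int32(28))]
side [([217.4, 198.6], np.int32(240)), ([279.0, 192.6], np.int32(175)), ([241.6, 201.7], np.int32(72)), ([264.8, 202.6], np.int32(69)), ([232.4, 217.2], np.int32(85)), ([271.7, 218.3], np.int32(82)), ([251.5, 228.4], np.int32(89)), ([288.0, 240.9], np.int32(134))] [(array([282.5, 223.8]), np.int32(10))]
stemtop [0.45632122 0.21292212 0.08      ] rest [0.46287837 0.21509796 0.008     ]
stemtop [0.45819807 0.21743586 0.08      ] rest [0.4619377  0.22039885 0.008     ]
```

View pics/c.png

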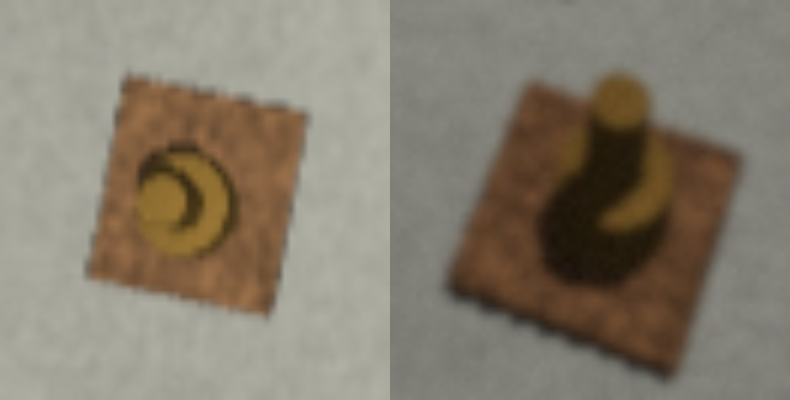

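The crop shows the stem top at about (157,225.5) in the top image and (283.3,279.7) in the side image. The weight stands upright in the middle of the rest.

Run:
```python
from h import *
T={"top":([[230.6,207.6],[216.2,192.8],[225.8,174.7],[246.1,178.1],[249.1,198.3]],(157,225.5),(161.2,225.2)),
"side":([[271.7,218.3],[251.5,228.4],[232.4,217.2],[241.6,201.7],[264.8,202.6]],(283.3,279.7),None)}
for n,(p,st,ft) in T.items():
    c=bot.get_calibration(n)
    print(n,[np.round(q,4).tolist() for q in fit([ray(c,b,.034)[:2] for b in p])])
    print("stem",ray(c,st,.08)); 
    if ft: print("foot",ray(c,ft,.038))
c=bot.get_calibration("wrist");E=np.linalg.inv(np.array(c["extrinsics"]))
from scipy.spatial.transform import Rotation as Ro
s=bot.sense();q=s["eef_rot"];R=Ro.from_quat([q[1],q[2],q[3],q[0]]).as_matrix()
print("K",c["K"],c["D"]);print("cam in tool",np.round(R.T@(E[:3,3]-s["tcp_pos"]),4),"axes",np.round(R.T@E[:3,:3],3).tolist());print("tool R",np.round(R,3).tolist())
```

```text
top [[0.5616, 0.012], -0.1542, [[-0.0488, -0.0958], [0.1976, -0.2263], [-0.1152, 0.03], [-0.2184, 0.0849], [0.1848, 0.2072]], [[0.5122, 0.0197], [0.5536, 0.0614], [0.6061, 0.0348], [0.5971, -0.0233], [0.539, -0.0326]]]
stem [0.45762439 0.21707542 0.08      ]
foot [0.45987814 0.21414538 0.038     ]
side [[0.56, 0.0124], -0.1556, [[0.3785, -0.4587], [-0.2125, -0.1457], [0.0506, -0.0823], [-0.0708, -0.034], [-0.1458, 0.7207]], [[0.5106, 0.0201], [0.5521, 0.0618], [0.6046, 0.0351], [0.5955, -0.023], [0.5373, -0.0323]]]
stem [0.45742945 0.2188601  0.08      ]
K [[310.36244367   0.         249.85667644]
 [  0.         310.36244367 189.44007711]
 [  0.           0.           1.        ]] [0.02506524 0.         0.         0.         0.        ]
cam in tool [ 0.0732  0.0003 -0.1833] axes [[0.001, -0.964, -0.264], [1.0, 0.001, 0.001], [-0.001, -0.264, 0.964]]
tool R [[0.953, 0.303, -0.001], [0.303, -0.953, 0.001], [-0.0, -0.001, -1.0]]
```

Call:
{"fn": "play_rows", "kwargs": {
  "steps": [
    [20,-17,-5,0,0,0.5,87],
    [300,-260,-30,0,0,3.53,87],
    [300,-260,-30,0,0,3.53,87],
    [300,-260,-30,0,0,3.53,87],
    [300,-260,-30,0,0,3.53,87],
    [300,-260,-30,0,0,3.53,87],
    [300,-260,-30,0,0,3.53,87],
    [300,-260,-30,0,0,3.53,87],
    [300,-260,-30,0,0,3.53,87],
    [300,-260,-30,0,0,3.53,87],
    [300,-260,-30,0,0,3.53,87],
    [300,-260,-30,0,0,3.53,87]
  ]
}}

```text
t: 1.1
tcp_pos: [0.4052, -0.2787, 0.2312]
eef_rot: [0.0, 1.0, 0.002, 0.0]
force: [-0.5, -0.7, 0.2]
gripper_width: 0.999
grip_force: 0.0
```

Call:
{"fn": "play_rows", "kwargs": {
  "steps": [
    [20,-32,0,0,0,0,87],
    [41,-66,0,0,0,0,87],
    [63,-102,0,0,0,0,87],
    [85,-138,0,0,0,0,87],
    [107,-174,0,0,0,0,87],
    [129,-210,0,0,0,0,87],
    [150,-242,0,0,0,0,87],
    [166,-268,0,0,0,0,87],
    [176,-284,0,0,0,0,87],
    [180,-291,0,0,0,0,87],
    [180,-291,0,0,0,0,87],
    [180,-291,0,0,0,0,87]
  ]
}}

```text
t: 2.1
tcp_pos: [0.5838, 0.0082, 0.2306]
eef_rot: [0.0, 1.0, -0.001, -0.001]
force: [0.3, -0.0, 0.5]
gripper_width: 1.003
grip_force: 0.0
```

Run:
```python
from h import *
c=bot.get_calibration("wrist");im=bot.get_image("wrist");cv2.imwrite("pics/w1.png",im);np.savez("w1.npz",**{k:np.array(c[k]) for k in c})
print(bot.sense()["tcp_pos"],bot.sense()["joints"])
for b,a in blobs(im.min(2)>120,300,8000): print(np.round(b,1),a,np.round(ray(c,b,.034),4))
```

```text
[0.58367485 0.00763386 0.23084249] [ 0.339567    0.22509059 -0.50577267  1.56521571  0.11118398  1.38083699
 -1.75040648]
[275.6 152.5] 563 [ 0.5997 -0.0237  0.034 ]
[208.5 186.7] 526 [0.5563 0.0603 0.034 ]
[282.  197.4] 506 [ 0.5421 -0.0332  0.034 ]
[241.6 217.5] 480 [0.5149 0.0188 0.034 ]
[231.1 246. ] 636 [0.4745 0.033  0.034 ]
[276.6 295. ] 4186 [ 0.3998 -0.0292  0.034 ]
```

View pics/w1.png

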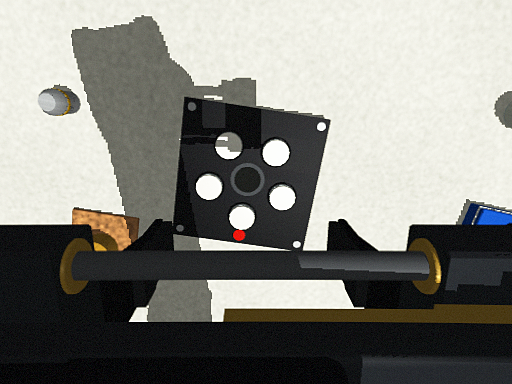

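The wrist view shows pad 1 at (241.6,217.5) beside the red dot at (239,235), and the other pads agree with the top camera to about 1 mm once I correct for visible pad sides. Next I go over the weight.

Call:
{"fn": "play_rows", "kwargs": {
  "steps": [
    [-10,-21,5,0,0,0,87],
    [-27,-55,13,0,0,0,87],
    [-45,-90,22,0,0,0,87],
    [-63,-125,30,0,0,0,87],
    [-80,-160,38,0,0,0,87],
    [-94,-188,45,0,0,0,87],
    [-102,-203,49,0,0,0,87],
    [-105,-209,50,0,0,0,87],
    [-105,-209,50,0,0,0,87],
    [-105,-209,50,0,0,0,87],
    [-105,-209,50,0,0,0,87]
  ]
}}

```text
t: 3.07
tcp_pos: [0.4805, 0.2168, 0.1815]
eef_rot: [0.0, 1.0, -0.002, 0.0]
force: [1.2, -0.9, -0.3]
gripper_width: 1.003
grip_force: 0.0
```

Run:
```python
from h import *
c=bot.get_calibration("wrist");im=bot.get_image("wrist");s=bot.sense();np.savez("w2.npz",**{k:np.array(c[k]) for k in c})
print(s["tcp_pos"],s["joints"],s["force"])
cv2.imwrite("pics/w2.png",cv2.resize(im[60:240,130:370],None,fx=3,fy=3))
```

```text
[0.4804841  0.21706948 0.18143202] [ 0.10371788  0.14916389 -0.66662816  1.76168616  0.09721058  1.26341383
 -2.16143731] [ 0.4553235  -0.64269227  0.13845168]
```

View pics/w2.png

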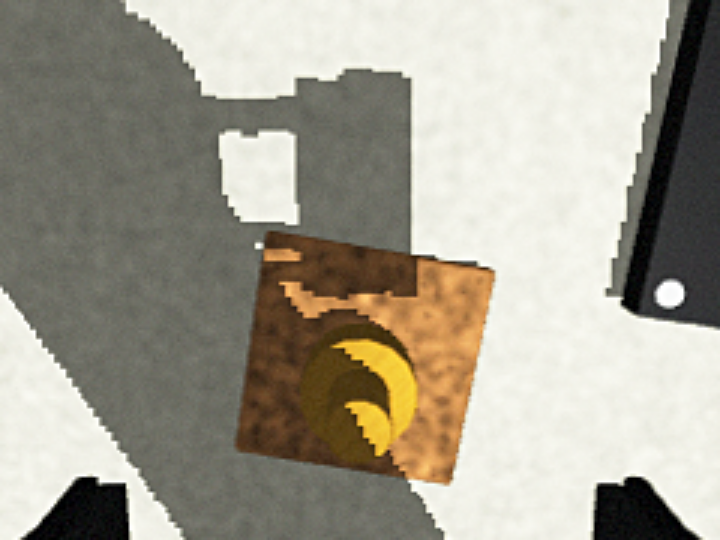

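The wrist crop shows the stem top at about (360,433), the foot's top disc at about (358,396), and the rest corners at (264,231), (495,268), (452,485) and (236,450).

Run:
```python
from h import *
c=np.load("w2.npz")
f=lambda p,z:np.round(ray(c,(130+(p[0]-1)/3,60+(p[1]-1)/3),z)*1000,1)
print("stem",f((360,433),.080),"foot",f((358,396),.038))
Q=np.array([f(p,.008) for p in[(264,231),(495,268),(452,485),(236,450)]]);print("rest",Q.tolist(),Q.mean(0),np.linalg.norm(np.diff(Q,axis=0),axis=1))
print("widths",f((327,433),.08),f((392,433),.08),f((300,396),.038),f((417,396),.038))
```

```text
stem [461.3 216.9  80. ] foot [461.8 217.6  38. ]
rest [[518.5, 253.1, 8.0], [504.2, 165.0, 8.0], [415.5, 179.4, 8.0], [430.9, 267.1, 8.0]] [467.275 216.15    8.   ] [89.25301115 89.86128199 89.0418441 ]
widths [461.3 227.5  80. ] [461.3 206.6  80. ] [461.9 238.7  38. ] [461.8 196.1  38. ]
```

Run:
```python
from h import *
c=np.load("w1.npz");im=cv2.imread("pics/w1.png");E=c["extrinsics"]
def pj(X): return cv2.projectPoints(np.float64(X),cv2.Rodrigues(E[:3,:3])[0],E[:3,3],c["K"],c["D"])[0][:,0]
t=np.linspace(0,2*np.pi,60)
meas={}
for k,(px) in{1:(241.6,217.5),2:(208.5,186.7),4:(275.6,152.5),5:(282,197.4)}.items():
    x=ray(c,px,.034);top=pj(np.c_[x[0]+.0165*np.cos(t),x[1]+.0165*np.sin(t),0*t+.034]);bot_=pj(np.c_[x[0]+.0165*np.cos(t),x[1]+.0165*np.sin(t),0*t+.024])
    A=cv2.contourArea(top.astype(np.float32));H=cv2.convexHull(np.r_[top,bot_].astype(np.float32))
    i=[tuple(map(int,px))]
    out=[]
    for th in(120,180,220,245):
        b=[(b,a) for b,a in blobs(im.min(2)>th,200,900) if np.hypot(*(b-px))<6]
        if b: out.append((th,int(b[0][1]),np.round(ray(c,b[0][0],.034)[:2]*1000,1).tolist()))
    print(k,"disc",A,"withside",cv2.contourArea(H),out)
    meas[k]=ray(c,px,.034)[:2]
x=int(241);print(im[200:236,x].min(1))
def fit4(W,idx):
    a=P[idx];W=np.array(W);am=a.mean(0);m=W.mean(0);a=a-am;b=W-m
    th=np.arctan2((a[:,0]*b[:,1]-a[:,1]*b[:,0]).sum(),(a*b).sum());R=np.array([[np.cos(th),-np.sin(th)],[np.sin(th),np.cos(th)]])
    cc=m-R@am;return cc,th,P@R.T+cc,(W-(P@R.T+cc)[idx])*1e3
r=fit4([meas[k] for k in meas],[0,1,3,4]);[print(np.round(q,4)) for q in r]
```

```text
1 disc 474.3014769667061 withside 530.5888114942936 [(120, 480, [514.9, 18.8]), (180, 454, [514.5, 18.9]), (220, 439, [514.7, 18.9]), (245, 425, [514.8, 19.0])]
2 disc 515.8839127838146 withside 561.925746533554 [(120, 526, [556.3, 60.3]), (180, 502, [556.0, 60.3]), (220, 478, [555.9, 60.6]), (245, 432, [555.9, 60.2])]
4 disc 563.9449458403978 withside 587.7159034323413 [(120, 563, [599.7, -23.7]), (180, 542, [599.5, -23.8]), (220, 527, [599.3, -23.7]), (245, 517, [599.2, -23.6])]
5 disc 500.7174205179326 withside 549.8394147455692 [(120, 506, [542.1, -33.2]), (180, 483, [541.6, -33.3]), (220, 468, [541.4, -33.2]), (245, 457, [541.5, -32.9])]
[ 37  42   2  16  82 188 122 255 254 250 250 249 249 250 249 249 249 248
 248 248 247 248 248 247 248 248 249 249 255 233   0   8  14  22  11  28]
[0.5644 0.0113]
-0.1513
[[ 0.515   0.0188]
 [ 0.5562  0.0606]
 [ 0.6088  0.0342]
 [ 0.6    -0.0239]
 [ 0.5419 -0.0335]]
[[-0.1022 -0.0817]
 [ 0.143  -0.3929]
 [-0.2564  0.1567]
 [ 0.2156  0.3178]]
```

Call:
{"fn": "play_rows", "kwargs": {
  "steps": [
    [-10,0,5,0,0,0,60],
    [-19,0,20,0,0,0,50],
    [-19,0,45,0,0,0,50],
    [-19,0,70,0,0,0,50],
    [-19,0,92,0,0,0,50],
    [-19,0,108,0,0,0,50],
    [-19,0,116,0,0,0,50],
    [-19,0,119,0,0,0,50],
    [-19,0,119,0,0,0,50],
    [-19,0,119,0,0,0,50]
  ]
}}

```text
t: 3.95
tcp_pos: [0.461, 0.2192, 0.0631]
eef_rot: [-0.0, 1.0, -0.0, 0.001]
force: [0.1, -0.0, -0.1]
gripper_width: 0.575
grip_force: 0.0
```

Call:
{"fn": "play_rows", "kwargs": {
  "steps": [
    [0,0,0,0,0,0,40],
    [0,0,0,0,0,0,32],
    [0,0,0,0,0,0,27],
    [0,0,0,0,0,0,24],
    [0,0,0,0,0,0,22],
    [0,0,0,0,0,0,10],
    [0,0,0,0,0,0,10],
    [0,0,0,0,0,0,10]
  ]
}}

```text
t: 4.62
tcp_pos: [0.4602, 0.2192, 0.0622]
eef_rot: [-0.0, 1.0, -0.0, -0.0]
force: [-0.2, -0.1, -0.1]
gripper_width: 0.146
grip_force: 0.0
```

The fingers closed past 22 mm with no grip force, so I look before moving again.

Run:
```python
from h import *
s=bot.sense();print(s["gripper_width"],s["grip_force"],s["tcp_pos"])
w=bot.get_image("wrist");t=bot.get_image("top")[190:250,120:200];d=bot.get_image("side")[240:330,230:330]
o=cv2.hconcat([cv2.resize(w,(400,300)),cv2.resize(d,(333,300))])
cv2.imwrite("pics/g1.png",cv2.vconcat([o,cv2.copyMakeBorder(cv2.resize(t,(373,280)),0,0,0,360,0)]))
```

```text
0.1462248396133578 0.0 [0.46017358 0.21920484 0.06216423]
```

View pics/g1.png

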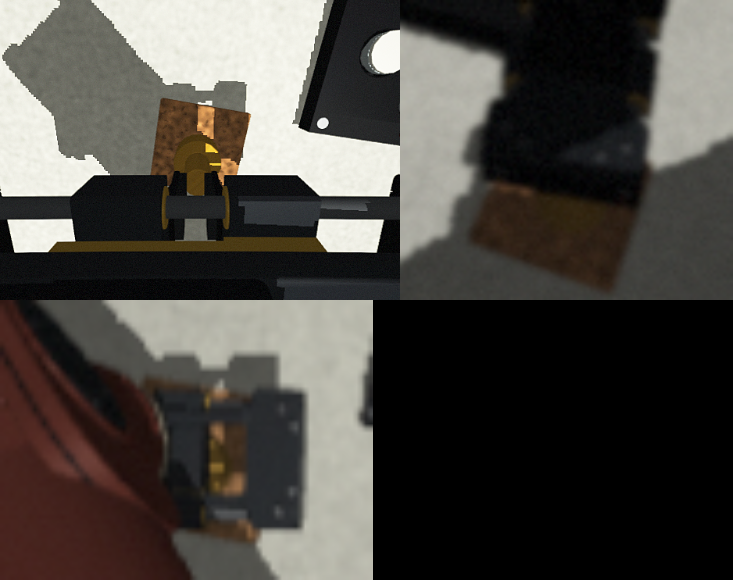

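The wrist view shows the stem ahead of the fingers, at about (195,160) in the half-scale picture. It's unclear whether the fingers are pinching its edge, so I overlay projected points on an enlarged crop.

Run:
```python
from h import *
c=bot.get_calibration("wrist");E=np.array(c["extrinsics"]);s=bot.sense();p=s["tcp_pos"]
w=bot.get_image("wrist");cv2.imwrite("pics/w3raw.png",w)
def pj(X): return cv2.projectPoints(np.float64(X),cv2.Rodrigues(E[:3,:3])[0],E[:3,3],np.array(c["K"]),np.array(c["D"]))[0][:,0]
X=[[p[0],p[1],.08],[p[0]+.01,p[1],.08],[p[0],p[1],.064],[p[0],p[1],.045]]
print(s["gripper_width"],np.round(pj(X),1).tolist())
x0,y0=180,120;o=cv2.resize(w[y0:270,x0:340],None,fx=4,fy=4)
for q in pj(X): cv2.circle(o,tuple(int(v) for v in (q-[x0,y0])*4),3,(255,0,255),-1)
cv2.imwrite("pics/g2.png",np.clip(o.astype(float)*1.6,0,255).astype(np.uint8))
```

```text
0.12117782554236552 [[249.7, 236.1], [249.7, 219.8], [249.7, 225.7], [249.7, 215.2]]
```

View pics/g2.png

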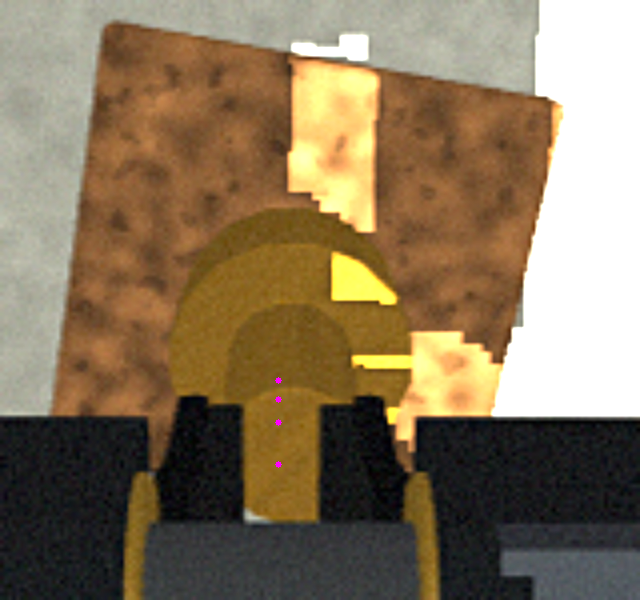

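The crop shows the stem's top disc directly below and between the finger ends, so the fingers seem to have closed above the stem. The weight hasn't moved. I open, shift 2 mm in y, and go down in small steps watching the force.

Call:
{"fn": "play_rows", "kwargs": {
  "steps": [
    [0,1,0,0,0,0,36],
    [0,2,0,0,0,0,36],
    [0,2,0,0,0,0,36],
    [0,2,0,0,0,0,36],
    [0,2,1,0,0,0,36],
    [0,2,2,0,0,0,36],
    [0,2,3,0,0,0,36],
    [0,2,4,0,0,0,36],
    [0,2,5,0,0,0,36],
    [0,2,5,0,0,0,36]
  ]
}}

```text
t: 5.65
tcp_pos: [0.46, 0.2172, 0.0569]
eef_rot: [0.0, 1.0, -0.0, -0.0]
force: [-0.1, 0.9, -0.4]
gripper_width: 0.416
grip_force: 0.0
```

Run:
```python
from h import *
c=bot.get_calibration("wrist");E=np.array(c["extrinsics"]);s=bot.sense();p=s["tcp_pos"];print(p,s["gripper_width"]*87)
w=bot.get_image("wrist");cv2.imwrite("pics/w4raw.png",w)
def pj(X,c=c): 
    E=np.array(c["extrinsics"]);return cv2.projectPoints(np.float64(X),cv2.Rodrigues(E[:3,:3])[0],E[:3,3],np.array(c["K"]),np.array(c["D"]))[0][:,0]
x0,y0=180,120;o=np.clip(cv2.resize(w[y0:270,x0:340],None,fx=4,fy=4).astype(float)*1.6,0,255).astype(np.uint8)
t=np.linspace(0,2*np.pi,80)
for z,r,col in((.08,.011,(255,0,255)),(.038,.022,(0,255,0)),(.038,.011,(255,255,0))):
    q=(pj(np.c_[.4612+r*np.cos(t),.217+r*np.sin(t),0*t+z])-[x0,y0])*4;cv2.polylines(o,[q.astype(np.int32)],True,col,1)
cv2.imwrite("pics/g3.png",o)
```

```text
[0.46002916 0.21717044 0.05691488] 36.22515451807254
```

View pics/g3.png

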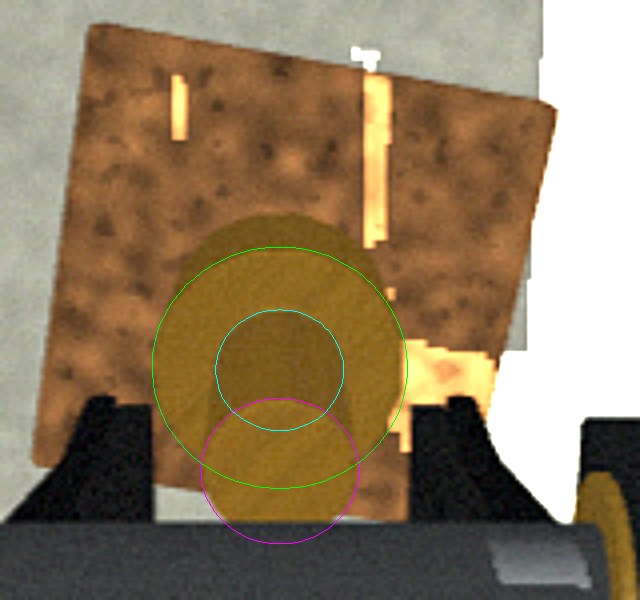

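The projected weight model fits the picture, with the stem top at (280,470). The finger ends sit at about stem-top height, so they are higher than expected. I go down slowly while watching the force.

Call:
{"fn": "play_rows", "kwargs": {
  "steps": [
    [0,0,1,0,0,0,36],
    [0,0,2,0,0,0,36],
    [0,0,2,0,0,0,36]
  ]
}}

```text
t: 5.95
tcp_pos: [0.4601, 0.2171, 0.055]
eef_rot: [0.0, 1.0, -0.0, -0.0]
force: [-1.3, -0.8, 0.2]
gripper_width: 0.411
grip_force: 0.0
```

Call:
{"fn": "play_rows", "kwargs": {
  "steps": [
    [0,0,1,0,0,0,36],
    [0,0,2,0,0,0,36],
    [0,0,2,0,0,0,36]
  ]
}}

```text
t: 6.2
tcp_pos: [0.4601, 0.2172, 0.053]
eef_rot: [0.0, 1.0, -0.0, -0.0]
force: [0.0, 0.5, -0.1]
gripper_width: 0.417
grip_force: 0.0
```

Call:
{"fn": "play_rows", "kwargs": {
  "steps": [
    [0,0,1,0,0,0,36],
    [0,0,2,0,0,0,36],
    [0,0,3,0,0,0,36],
    [0,0,3,0,0,0,36]
  ]
}}

```text
t: 6.53
tcp_pos: [0.46, 0.2172, 0.0499]
eef_rot: [0.0, 1.0, -0.0, -0.0]
force: [-0.7, -0.1, 0.4]
gripper_width: 0.414
grip_force: 0.0
```

No contact even with the nominal tip height below the foot's top, so the fingers really are higher than reported. I keep going down gently.

Call:
{"fn": "play_rows", "kwargs": {
  "steps": [
    [0,0,1,0,0,0,36],
    [0,0,3,0,0,0,36],
    [0,0,5,0,0,0,36],
    [0,0,6,0,0,0,36],
    [0,0,6,0,0,0,36]
  ]
}}

```text
t: 6.95
tcp_pos: [0.46, 0.2171, 0.0438]
eef_rot: [0.0, 1.0, -0.0, -0.0]
force: [0.4, 0.5, 0.8]
gripper_width: 0.415
grip_force: 0.0
```

Call:
{"fn": "play_rows", "kwargs": {
  "steps": [
    [0,0,1,0,0,0,36],
    [0,0,3,0,0,0,36],
    [0,0,5,0,0,0,36],
    [0,0,6,0,0,0,36],
    [0,0,6,0,0,0,36]
  ]
}}

```text
t: 7.37
tcp_pos: [0.46, 0.2171, 0.0378]
eef_rot: [0.0, 1.0, -0.0, -0.0]
force: [-0.2, 0.4, 0.2]
gripper_width: 0.416
grip_force: 0.0
```

Run:
```python
from h import *
s=bot.sense();print(s["tcp_pos"],s["gripper_width"]*87,s["joints"])
w=bot.get_image("wrist");d=bot.get_image("side")[230:330,225:335]
x0,y0=180,120;o=np.clip(cv2.resize(w[y0:270,x0:340],None,fx=2.5,fy=2.5).astype(float)*1.6,0,255).astype(np.uint8)
d=np.clip(cv2.resize(d,(400,375)).astype(float)*1.8,0,255).astype(np.uint8)
cv2.imwrite("pics/g4.png",cv2.hconcat([o,d]))
```

```text
[0.45996212 0.21712731 0.03784248] 36.15068330335535 [ 0.05971896  0.2692294  -0.65632666  1.9599617   0.19701132  0.97601786
 -2.26145927]
```

View pics/g4.png

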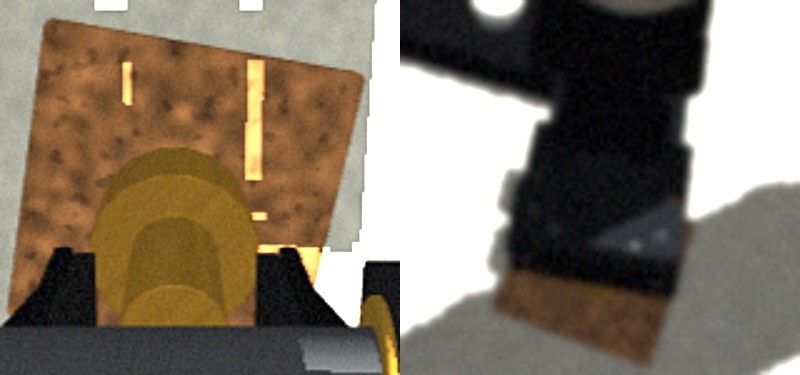

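The wrist view shows the stem centred between the fingers at (172,300), with the tips still roughly 20 mm above the foot. I go down 10 mm more and grip.

Call:
{"fn": "play_rows", "kwargs": {
  "steps": [
    [0,0,1,0,0,0,36],
    [0,0,3,0,0,0,36],
    [0,0,6,0,0,0,36],
    [0,0,9,0,0,0,36],
    [0,0,10,0,0,0,36],
    [0,0,10,0,0,0,36]
  ]
}}

```text
t: 7.97
tcp_pos: [0.4599, 0.2171, 0.0277]
eef_rot: [0.0, 1.0, -0.0, -0.0]
force: [0.4, 0.6, -0.2]
gripper_width: 0.413
grip_force: 0.0
```

Call:
{"fn": "play_rows", "kwargs": {
  "steps": [
    [0,0,0,0,0,0,30],
    [0,0,0,0,0,0,26],
    [0,0,0,0,0,0,23],
    [0,0,0,0,0,0,20],
    [0,0,0,0,0,0,10],
    [0,0,0,0,0,0,0],
    [0,0,0,0,0,0,0],
    [0,0,0,0,0,0,0]
  ]
}}

```text
t: 8.63
tcp_pos: [0.4603, 0.2175, 0.0283]
eef_rot: [-0.0, 1.0, -0.0, 0.0]
force: [0.3, 1.2, 0.2]
gripper_width: 0.235
grip_force: 30.0
```

Grip force is 30 N on the stem. I lift and check.

Call:
{"fn": "play_rows", "kwargs": {
  "steps": [
    [0,0,-2,0,0,0,0],
    [0,0,-6,0,0,0,0],
    [0,0,-13,0,0,0,0],
    [0,0,-22,0,0,0,0],
    [0,0,-31,0,0,0,0],
    [0,0,-39,0,0,0,0],
    [0,0,-44,0,0,0,0],
    [0,0,-46,0,0,0,0],
    [0,0,-46,0,0,0,0],
    [0,0,-46,0,0,0,0]
  ]
}}

```text
t: 9.47
tcp_pos: [0.4601, 0.217, 0.0741]
eef_rot: [0.0, 1.0, -0.0, -0.0]
force: [0.5, 0.2, -5.9]
gripper_width: 0.239
grip_force: 30.0
```

Run:
```python
from h import *
F=[]
for i in range(4):
    w=bot.get_image("wrist");s=bot.sense();F.append(s["force"])
cv2.imwrite("pics/w5raw.png",w);c=bot.get_calibration("wrist");np.savez("w5.npz",**{k:np.array(c[k]) for k in c})
print(np.round(F,2).tolist(),np.round(s["wrist_torque"],3),s["tcp_pos"],s["gripper_width"],s["grip_force"])
x0,y0=180,100;o=np.clip(cv2.resize(w[y0:270,x0:340],None,fx=3.5,fy=3.5).astype(float)*1.6,0,255).astype(np.uint8)
p=s["tcp_pos"];E=np.array(c["extrinsics"]);t=np.linspace(0,2*np.pi,80)
zb=p[2]-.0203
for z,r,col in((zb+.072,.011,(255,0,255)),(zb+.03,.022,(0,255,0)),(zb+.03,.011,(255,255,0))):
    q=cv2.projectPoints(np.c_[p[0]+.001+r*np.cos(t),p[1]-.0003+r*np.sin(t),0*t+z],cv2.Rodrigues(E[:3,:3])[0],E[:3,3],np.array(c["K"]),np.array(c["D"]))[0][:,0]
    cv2.polylines(o,[((q-[x0,y0])*3.5).astype(np.int32)],True,col,1)
cv2.imwrite("pics/g5.png",o)
```

```text
[[-0.25, 0.45, -5.25], [-0.03, 0.13, -5.33], [0.26, 0.21, -5.89], [-0.38, -0.38, -4.78]] [ 0.046  0.005 -0.06 ] [0.4598874  0.21709088 0.07375144] 0.23992518588560188 29.998885947279632
```

Call:
{"fn": "play_rows", "kwargs": {
  "steps": [
    [2,8,0,0,0,0,0],
    [7,26,0,0,0,0,0],
    [14,52,0,0,0,0,0],
    [22,80,0,0,0,0,0],
    [30,110,0,0,0,0,0],
    [38,140,0,0,0,0,0],
    [45,166,0,0,0,0,0],
    [50,185,0,0,0,0,0],
    [53,195,0,0,0,0,0],
    [53.6,198,0,0,0,0,0],
    [53.6,198,0,0,0,0,0],
    [53.6,198,0,0,0,0,0]
  ]
}}

```text
t: 10.67
tcp_pos: [0.5134, 0.0206, 0.0741]
eef_rot: [-0.0, 1.0, 0.001, -0.0]
force: [-0.0, -0.1, -4.8]
gripper_width: 0.236
grip_force: 30.0
```

Call:
{"fn": "play_rows", "kwargs": {
  "steps": [
    [0,1,4,0,0,0,0],
    [0,1,9,0,0,0,0],
    [0,1,14,0,0,0,0],
    [0,1,17,0,0,0,0],
    [0,1,19,0,0,0,0],
    [0,1,20,0,0,0,0],
    [0,1,21,0,0,0,0],
    [0,1,22,0,0,0,0],
    [0,1,22,0,0,0,0],
    [0,1,22,0,0,0,0]
  ]
}}

```text
t: 11.5
tcp_pos: [0.5139, 0.0183, 0.0523]
eef_rot: [-0.0, 1.0, -0.0, 0.0]
force: [-0.4, 0.2, -3.4]
gripper_width: 0.234
grip_force: 30.0
```

Call:
{"fn": "play_rows", "kwargs": {
  "steps": [
    [0,0,0.5,0,0,0,0],
    [0,0,1,0,0,0,0],
    [0,0,1.5,0,0,0,0],
    [0,0,1.5,0,0,0,0],
    [0,0,1.5,0,0,0,0]
  ]
}}

```text
t: 11.92
tcp_pos: [0.5139, 0.0182, 0.0508]
eef_rot: [-0.0, 1.0, -0.0, 0.0]
force: [-1.3, 1.0, -1.5]
gripper_width: 0.237
grip_force: 30.0
```

Call:
{"fn": "play_rows", "kwargs": {
  "steps": [
    [0,0,0.5,0,0,0,0],
    [0,0,1,0,0,0,0],
    [0,0,1,0,0,0,0],
    [0,0,1,0,0,0,0]
  ]
}}

```text
t: 12.25
tcp_pos: [0.514, 0.0183, 0.0501]
eef_rot: [0.0, 1.0, -0.0, 0.0]
force: [-1.7, 0.3, 3.9]
gripper_width: 0.233
grip_force: 30.0
```

```bash
cat > f.py <<'E'
from h import *
F=[];Z=[]
for i in range(5):
    bot.get_image("top");s=bot.sense();F.append(s["force"][2]);Z.append(s["tcp_pos"])
z=np.mean(Z,0)*1000;print("Fz",np.round(np.mean(F),2),"tcp",np.round(z,2),"depth",round(54.3-z[2],2),s["t"])
E
python3 f.py
```

```text
Fz 4.67 tcp [514.03  18.26  49.99] depth 4.31 12.5
```

Pad 1 takes about 10 N at 4.3 mm, so it's at its stop and looks like the faulty one. On to pad 2.

Call:
{"fn": "play_rows", "kwargs": {
  "steps": [
    [0,0,-2,0,0,0,0],
    [0,0,-7,0,0,0,0],
    [0,0,-12,0,0,0,0],
    [0,0,-15,0,0,0,0],
    [5,-5,-15,0,0,0,0],
    [14,-14,-15,0,0,0,0],
    [25,-26,-15,0,0,0,0],
    [34,-36,-15,0,0,0,0],
    [39,-41,-15,0,0,0,0],
    [40.8,-42.6,-15,0,0,0,0],
    [40.8,-42.6,-15,0,0,0,0],
    [40.8,-42.6,-15,0,0,0,0]
  ]
}}

```text
t: 13.5
tcp_pos: [0.5542, 0.0605, 0.0643]
eef_rot: [0.0, 1.0, -0.0, -0.0]
force: [-0.3, -0.7, -5.2]
gripper_width: 0.235
grip_force: 30.0
```

Call:
{"fn": "play_rows", "kwargs": {
  "steps": [
    [0,0,3,0,0,0,0],
    [0,0,7,0,0,0,0],
    [0,0,10,0,0,0,0],
    [0,0,11,0,0,0,0],
    [0,0,12,0,0,0,0],
    [0,0,13,0,0,0,0],
    [0,0,13.5,0,0,0,0],
    [0,0,14,0,0,0,0],
    [0,0,14,0,0,0,0],
    [0,0,14,0,0,0,0]
  ]
}}

```text
t: 14.33
tcp_pos: [0.5546, 0.0607, 0.0508]
eef_rot: [0.0, 1.0, -0.0, 0.0]
force: [-0.2, -0.6, -2.7]
gripper_width: 0.234
grip_force: 30.0
```

Call:
{"fn": "play_rows", "kwargs": {
  "steps": [
    [0,0,0.5,0,0,0,0],
    [0,0,1,0,0,0,0],
    [0,0,1,0,0,0,0],
    [0,0,1,0,0,0,0]
  ]
}}

```text
t: 14.67
tcp_pos: [0.5547, 0.0608, 0.0497]
eef_rot: [-0.0, 1.0, -0.0, 0.0]
force: [-0.7, -0.0, -3.3]
gripper_width: 0.234
grip_force: 30.0
```

```bash
python3 f.py
```

```text
Fz -2.38 tcp [554.63  60.8   49.73] depth 4.57 14.9167
```

Pad 2 is still on its spring, so it's a good pad. I continue to its stop.

Call:
{"fn": "play_rows", "kwargs": {
  "steps": [
    [0,0,0.5,0,0,0,0],
    [0,0,1,0,0,0,0],
    [0,0,1.5,0,0,0,0],
    [0,0,2,0,0,0,0],
    [0,0,2,0,0,0,0],
    [0,0,2,0,0,0,0]
  ]
}}

```text
t: 15.42
tcp_pos: [0.5546, 0.0608, 0.0478]
eef_rot: [-0.0, 1.0, -0.0, 0.0]
force: [0.3, -0.4, -1.4]
gripper_width: 0.233
grip_force: 30.0
```

Call:
{"fn": "play_rows", "kwargs": {
  "steps": [
    [0,0,0.3,0,0,0,0],
    [0,0,0.6,0,0,0,0],
    [0,0,0.6,0,0,0,0],
    [0,0,0.6,0,0,0,0]
  ]
}}

```text
t: 15.75
tcp_pos: [0.5547, 0.0608, 0.0473]
eef_rot: [-0.0, 1.0, -0.0, 0.0]
force: [-0.7, -1.1, 2.5]
gripper_width: 0.236
grip_force: 30.0
```

```bash
python3 f.py
```

```text
Fz 2.5 tcp [554.69  60.82  47.26] depth 7.04 16.0
```

Pad 2 is at its stop at 7.8 N. Next, pad 3.

Call:
{"fn": "play_rows", "kwargs": {
  "steps": [
    [0,0,-3,0,0,0,0],
    [0,0,-9,0,0,0,0],
    [0,0,-14,0,0,0,0],
    [0,0,-17,0,0,0,0],
    [6,3,-17,0,0,0,0],
    [17,8,-17,0,0,0,0],
    [31,15,-17,0,0,0,0],
    [43,21,-17,0,0,0,0],
    [50,25,-17,0,0,0,0],
    [52.7,26.3,-17,0,0,0,0],
    [52.7,26.3,-17,0,0,0,0],
    [52.7,26.3,-17,0,0,0,0]
  ]
}}

```text
t: 17.0
tcp_pos: [0.6066, 0.0349, 0.0637]
eef_rot: [-0.0, 1.0, 0.0, -0.0]
force: [-0.6, -0.8, -4.3]
gripper_width: 0.235
grip_force: 30.0
```

Call:
{"fn": "play_rows", "kwargs": {
  "steps": [
    [0,0,3,0,0,0,0],
    [0,0,7,0,0,0,0],
    [0,0,10,0,0,0,0],
    [0,0,11,0,0,0,0],
    [0,0,12,0,0,0,0],
    [0,0,13,0,0,0,0],
    [0,0,13.5,0,0,0,0],
    [0,0,14,0,0,0,0],
    [0,0,14,0,0,0,0],
    [0,0,14,0,0,0,0]
  ]
}}

```text
t: 17.83
tcp_pos: [0.6073, 0.0346, 0.0502]
eef_rot: [-0.0, 1.0, -0.0, 0.0]
force: [-1.7, 0.1, -2.6]
gripper_width: 0.233
grip_force: 30.0
```

```bash
python3 f.py
```

```text
Fz -2.72 tcp [607.3   34.53  50.17] depth 4.13 18.0833
```

Call:
{"fn": "play_rows", "kwargs": {
  "steps": [
    [0,0,0.5,0,0,0,0],
    [0,0,1,0,0,0,0],
    [0,0,1.5,0,0,0,0],
    [0,0,2,0,0,0,0],
    [0,0,2.3,0,0,0,0],
    [0,0,2.3,0,0,0,0],
    [0,0,2.3,0,0,0,0]
  ]
}}

```text
t: 18.67
tcp_pos: [0.6073, 0.0345, 0.0479]
eef_rot: [-0.0, 1.0, -0.0, 0.0]
force: [-1.1, 1.5, -1.5]
gripper_width: 0.233
grip_force: 30.0
```

Call:
{"fn": "play_rows", "kwargs": {
  "steps": [
    [0,0,0.3,0,0,0,0],
    [0,0,0.6,0,0,0,0],
    [0,0,0.6,0,0,0,0],
    [0,0,0.6,0,0,0,0]
  ]
}}

```text
t: 19.0
tcp_pos: [0.6074, 0.0345, 0.0474]
eef_rot: [-0.0, 1.0, -0.0, 0.0]
force: [-1.2, 0.7, 2.4]
gripper_width: 0.234
grip_force: 30.0
```

```bash
python3 f.py
```

```text
Fz 2.16 tcp [607.38  34.51  47.39] depth 6.91 19.25
```

Pad 3 is at its stop at 7.5 N. Next, pad 4.

Call:
{"fn": "play_rows", "kwargs": {
  "steps": [
    [0,0,-3,0,0,0,0],
    [0,0,-9,0,0,0,0],
    [0,0,-14,0,0,0,0],
    [0,0,-17,0,0,0,0],
    [-1,6,-17,0,0,0,0],
    [-3,18,-17,0,0,0,0],
    [-5,34,-17,0,0,0,0],
    [-7,48,-17,0,0,0,0],
    [-8.5,56,-17,0,0,0,0],
    [-8.8,58.1,-17,0,0,0,0],
    [-8.8,58.1,-17,0,0,0,0],
    [-8.8,58.1,-17,0,0,0,0]
  ]
}}

```text
t: 20.25
tcp_pos: [0.5984, -0.023, 0.0641]
eef_rot: [-0.0, 1.0, 0.0, -0.0]
force: [0.3, 0.3, -5.3]
gripper_width: 0.232
grip_force: 30.0
```

Call:
{"fn": "play_rows", "kwargs": {
  "steps": [
    [0,0,3,0,0,0,0],
    [0,0,7,0,0,0,0],
    [0,0,10,0,0,0,0],
    [0,0,11,0,0,0,0],
    [0,0,12,0,0,0,0],
    [0,0,13,0,0,0,0],
    [0,0,13.5,0,0,0,0],
    [0,0,14,0,0,0,0],
    [0,0,14,0,0,0,0],
    [0,0,14,0,0,0,0]
  ]
}}

```text
t: 21.08
tcp_pos: [0.5986, -0.0235, 0.0504]
eef_rot: [-0.0, 1.0, -0.0, 0.0]
force: [-0.9, 0.8, -1.5]
gripper_width: 0.237
grip_force: 30.0
```

```bash
python3 f.py
```

```text
Fz -2.69 tcp [598.53 -23.59  50.31] depth 3.99 21.3333
```

Call:
{"fn": "play_rows", "kwargs": {
  "steps": [
    [0,0,0.5,0,0,0,0],
    [0,0,1,0,0,0,0],
    [0,0,1,0,0,0,0]
  ]
}}

```text
t: 21.58
tcp_pos: [0.5985, -0.0236, 0.0491]
eef_rot: [-0.0, 1.0, -0.0, 0.0]
force: [-0.7, 1.2, -2.4]
gripper_width: 0.235
grip_force: 30.0
```

Call:
{"fn": "play_rows", "kwargs": {
  "steps": [
    [0,0,0.5,0,0,0,0],
    [0,0,1,0,0,0,0],
    [0,0,1.4,0,0,0,0],
    [0,0,1.7,0,0,0,0],
    [0,0,2,0,0,0,0],
    [0,0,2,0,0,0,0]
  ]
}}

```text
t: 22.08
tcp_pos: [0.5986, -0.0236, 0.0474]
eef_rot: [0.0, 1.0, -0.0, 0.0]
force: [-0.9, 1.3, 1.4]
gripper_width: 0.235
grip_force: 30.0
```

```bash
python3 f.py
```

```text
Fz 1.64 tcp [598.59 -23.59  47.42] depth 6.88 22.3333
```

Pad 4 is at its stop at 7 N. Next, pad 5.

Call:
{"fn": "play_rows", "kwargs": {
  "steps": [
    [0,0,-3,0,0,0,0],
    [0,0,-9,0,0,0,0],
    [0,0,-14,0,0,0,0],
    [0,0,-17,0,0,0,0],
    [-6,1,-17,0,0,0,0],
    [-18,3,-17,0,0,0,0],
    [-34,6,-17,0,0,0,0],
    [-48,8,-17,0,0,0,0],
    [-56,9,-17,0,0,0,0],
    [-58.1,9.6,-17,0,0,0,0],
    [-58.1,9.6,-17,0,0,0,0],
    [-58.1,9.6,-17,0,0,0,0]
  ]
}}

```text
t: 23.33
tcp_pos: [0.541, -0.0332, 0.0644]
eef_rot: [-0.0, 1.0, -0.0, 0.0]
force: [1.0, -0.3, -5.3]
gripper_width: 0.236
grip_force: 30.0
```

Call:
{"fn": "play_rows", "kwargs": {
  "steps": [
    [0,0,3,0,0,0,0],
    [0,0,7,0,0,0,0],
    [0,0,10,0,0,0,0],
    [0,0,11,0,0,0,0],
    [0,0,12,0,0,0,0],
    [0,0,13,0,0,0,0],
    [0,0,13.5,0,0,0,0],
    [0,0,14,0,0,0,0],
    [0,0,14,0,0,0,0],
    [0,0,14,0,0,0,0]
  ]
}}

```text
t: 24.17
tcp_pos: [0.5404, -0.033, 0.0503]
eef_rot: [-0.0, 1.0, -0.0, 0.0]
force: [0.2, 1.3, -3.0]
gripper_width: 0.237
grip_force: 30.0
```

```bash
python3 f.py
```

```text
Fz -2.88 tcp [540.41 -33.07  50.3 ] depth 4.0 24.4167
```

Call:
{"fn": "play_rows", "kwargs": {
  "steps": [
    [0,0,0.5,0,0,0,0],
    [0,0,1,0,0,0,0],
    [0,0,1,0,0,0,0]
  ]
}}

```text
t: 24.67
tcp_pos: [0.5404, -0.0331, 0.0491]
eef_rot: [-0.0, 1.0, -0.0, 0.0]
force: [1.3, 2.0, -2.0]
gripper_width: 0.238
grip_force: 30.0
```

Call:
{"fn": "play_rows", "kwargs": {
  "steps": [
    [0,0,0.5,0,0,0,0],
    [0,0,1,0,0,0,0],
    [0,0,1.4,0,0,0,0],
    [0,0,1.7,0,0,0,0],
    [0,0,2,0,0,0,0],
    [0,0,2,0,0,0,0]
  ]
}}

```text
t: 25.17
tcp_pos: [0.5405, -0.0331, 0.0474]
eef_rot: [-0.0, 1.0, -0.0, 0.0]
force: [-0.7, 2.4, 0.7]
gripper_width: 0.233
grip_force: 30.0
```

```bash
python3 f.py
```

```text
Fz 1.84 tcp [540.5  -33.13  47.39] depth 6.91 25.4167
```

Pad 5 is at its stop at 7.1 N. Pad 1 is confirmed as the one that stops high, so I set the weight on it.

Call:
{"fn": "play_rows", "kwargs": {
  "steps": [
    [0,0,-3,0,0,0,0],
    [0,0,-9,0,0,0,0],
    [0,0,-14,0,0,0,0],
    [0,0,-17,0,0,0,0],
    [-3,-6,-17,0,0,0,0],
    [-8,-16,-17,0,0,0,0],
    [-16,-31,-17,0,0,0,0],
    [-22,-43,-17,0,0,0,0],
    [-26,-50,-17,0,0,0,0],
    [-26.9,-52.2,-17,0,0,0,0],
    [-26.9,-52.2,-17,0,0,0,0],
    [-26.9,-52.2,-17,0,0,0,0]
  ]
}}

```text
t: 26.42
tcp_pos: [0.5137, 0.0185, 0.0642]
eef_rot: [0.0, 1.0, -0.0, 0.0]
force: [-0.1, -0.5, -4.8]
gripper_width: 0.23
grip_force: 30.0
```

Call:
{"fn": "play_rows", "kwargs": {
  "steps": [
    [0,0,3,0,0,0,0],
    [0,0,7,0,0,0,0],
    [0,0,9,0,0,0,0],
    [0,0,10,0,0,0,0],
    [0,0,11,0,0,0,0],
    [0,0,12,0,0,0,0],
    [0,0,13,0,0,0,0],
    [0,0,13.5,0,0,0,0],
    [0,0,13.5,0,0,0,0],
    [0,0,13.5,0,0,0,0]
  ]
}}

```text
t: 27.25
tcp_pos: [0.5136, 0.0189, 0.0509]
eef_rot: [0.0, 1.0, -0.0, 0.0]
force: [-0.4, -1.5, -2.0]
gripper_width: 0.235
grip_force: 30.0
```

```bash
python3 f.py
```

```text
Fz -1.68 tcp [513.53  18.91  50.82] depth 3.48 27.5
```

Call:
{"fn": "play_rows", "kwargs": {
  "steps": [
    [0,0,0.2,0,0,0,0],
    [0,0,0.3,0,0,0,0],
    [0,0,0.3,0,0,0,20],
    [0,0,0.3,0,0,0,21],
    [0,0,0.3,0,0,0,23],
    [0,0,0.3,0,0,0,26],
    [0,0,0.3,0,0,0,30],
    [0,0,0.3,0,0,0,36],
    [0,0,0.3,0,0,0,40],
    [0,0,0.3,0,0,0,40],
    [0,0,0.3,0,0,0,40]
  ]
}}

```text
t: 28.42
tcp_pos: [0.5135, 0.0191, 0.0504]
eef_rot: [-0.0, 1.0, -0.0, 0.0]
force: [-0.0, 0.5, -0.7]
gripper_width: 0.454
grip_force: 0.0
```

Call:
{"fn": "play_rows", "kwargs": {
  "steps": [
    [0,0,-3,0,0,0,40],
    [0,0,-9,0,0,0,40],
    [0,0,-18,0,0,0,40],
    [0,0,-30,0,0,0,40],
    [0,0,-45,0,0,0,40],
    [0,0,-65,0,0,0,60],
    [0,0,-85,0,0,0,60],
    [0,0,-105,0,0,0,60],
    [10,0,-120,0,0,0,60],
    [20,0,-125,0,0,0,60],
    [20,0,-125,0,0,0,60],
    [20,0,-125,0,0,0,60]
  ]
}}

```text
t: 29.42
tcp_pos: [0.5336, 0.0192, 0.1762]
eef_rot: [-0.0, 1.0, -0.0, 0.0]
force: [-0.3, -0.3, -0.0]
gripper_width: 0.682
grip_force: 0.0
```

Run:
```python
from h import *
c=bot.get_calibration("wrist");s=bot.sense();w=bot.get_image("wrist");print(s["tcp_pos"],s["force"],s["t"])
E=np.array(c["extrinsics"]);np.savez("w6.npz",**{k:np.array(c[k]) for k in c});cv2.imwrite("pics/w6raw.png",w)
x0,y0=150,60;k=4;o=np.clip(cv2.resize(w[y0:210,x0:330],None,fx=k,fy=k).astype(float)*1.3,0,255).astype(np.uint8)
t=np.linspace(0,2*np.pi,80);zb=.0307
for x,y,z,r,col in((.5146,.0188,zb+.072,.011,(255,0,255)),(.5146,.0188,zb+.03,.022,(0,255,0)),(.5558,.0606,.034,.0165,(0,0,255)),(.5996,-.0239,.034,.0165,(0,0,255)),(.5415,-.0335,.034,.0165,(0,0,255)),(.6084,.0342,.034,.0165,(0,0,255))):
    q=cv2.projectPoints(np.c_[x+r*np.cos(t),y+r*np.sin(t),0*t+z],cv2.Rodrigues(E[:3,:3])[0],E[:3,3],np.array(c["K"]),np.array(c["D"]))[0][:,0]
    cv2.polylines(o,[((q-[x0,y0])*k).astype(np.int32)],True,col,1)
cv2.imwrite("pics/g6.png",o)
```

```text
[0.53364683 0.01915534 0.17624179] [-0.30031746 -0.32460468 -0.03810707] 29.4167
```

View pics/g6.png

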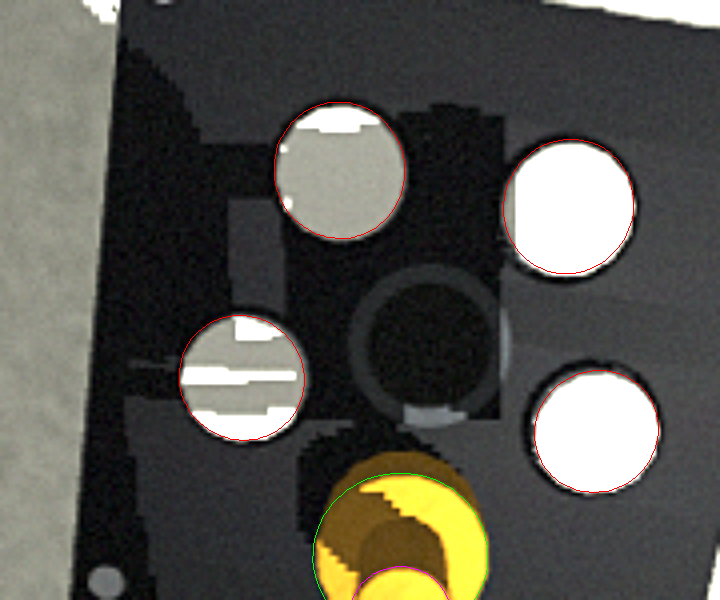

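The four free pads match their predicted positions within about 1 mm. The weight stands upright on pad 1, its foot at (400,553) on the predicted circle, and the gripper is clear.

```bash
python3 -c "
from rig import bot
print(bot.close_job())"
```

```text
the job is handed in; nothing more can be done
None
```

I pressed all five pads to their stops in the order asked, never reading more than about 10 N. Pad 1, beside the red dot, stopped high, so the weight now stands upright and released on it, and the job is handed in at about 29 s.

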